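# Make up two sampling kits at the lab bench

### The arm

A 6-joint arm with a two-finger parallel gripper is mounted at the origin on the work surface. World frame = base frame: x ahead of the robot, y to its left, z up, the work surface at z = 0. Lengths are in m, angles in rad, forces in N, time in s.
With the tool pointing down it reaches from about 0.325 to 0.775 m from the base axis. Payload 9.3 kg.
Tool frame: the origin (TCP) lies between the finger pads; the fingertips stand 19 mm ahead of it and the grasp point (between the pads) is the TCP (tips_ahead is the distance from the TCP to the fingertips, in m); z points along the fingers, y is the direction in which the jaws open and shut (so a half turn about z gives the same grasp; the last joint's range is limited). The gripper opens to 85 mm and grips with 20 to 120 N. Pads are 22 mm wide; open, the fingers measure 114 mm over their backs; the gripper's body (76 mm by 85 mm) begins 54 mm behind the grasp point. The pads swing forward as they close: fully open they stand 13 mm farther back than shut.
Start: joints at [-1.394, 0.259, 0.021, 1.334, 0, 1.418], TCP at [0.178, -0.52, 0.25] pointing down, gripper open.
Joint ranges: [-3.04, 3.04], [-0.91, 1.82], [-1.04, 1.36], [-1.92, 1.95], [-1.52, 1.45], [-3.14, 3.14]. Speed limits (rad/s): [2.22, 2.22, 2.79, 3.14, 3.14, 3.14].

### API

Orientations are given as a unit quaternion [w, x, y, z].
In Python, from station import move_to, movel, goto_joints, grip, hold, solve_ik, sense, snapshot, PlanningError, job_done, tips_ahead gives the robot as it stands. Calls block until the motion is done:
- move_to(position, orientation): joint-space move of the TCP to a pose.
- movel(position, feed=0.15, rotation=None): straight line of the TCP; rotation=None keeps the orientation; feed is the mean speed in m/s.
- goto_joints(angles): joint-space move.
- grip(opening, force=None): finger opening in m; force is the grip in N (None keeps the last); returns when the fingers have stopped.
- hold(seconds).
- solve_ik(position, orientation): joint angles nearest the present ones, or None.
- sense(): the state.
- snapshot(name): name is "side" or "top"; returns a dict with "pixels" (420x560x3 uint8, red, green, blue), "fx", "fy", "cx", "cy" (pixels), "dist_coeffs" ([k1, k2, p1, p2, k3] as OpenCV has them; the pictures are not rectified), "T" (4x4, takes a point from camera to world coordinates). Camera axes: x right, y down, z forward; pixel columns grow to the right and rows downward; lengths in m; the calibration is good to about 2 mm. A picture is of the moment at which its call begins. There is no depth.
A pose or a line that the arm cannot do raises PlanningError and nothing moves.
- job_done(): hands the job in, once; it reports no verdict.
The state is a dict: "time": time; "joint_positions": joint angles; "joint_velocities": joint speeds; "joint_torque": joint torques, N m; "tool_pos": TCP position; "eef_rot": TCP orientation; "contact_force": force on the tool from outside, world axes, zero at the start; "moment": the same for the moment, N m; "opening": finger opening in m.
Only numpy, scipy, OpenCV 4.12 (cv2) and the standard library are available. Lean on these libraries where they do the work, as an engineer would, in place of code of your own. Each camera call takes 0.05 s, during which the arm holds its last target.

### The job

Make up the two sampling kits from the empty ware on the bench: the white carrier gets the clear bottle with the blue cap, the purple-capped tube and the green-capped tube; the blue carrier gets the amber bottle with the red cap and the orange-capped tube. Stand each bottle in the carrier's large cell and each tube in a small cell of its own, upright and right down on the cell floor, setting the glass and tubes down rather than dropping them. Leave the yellow-capped bottle and the white-capped tube standing where they are, and knock none of the ware over.

Things in the scene. Friction and masses are not known exactly. Their poses are not given: they have to be found in the camera images.
- bottle_blue_mid (a point): Clear glass bottle with a blue screw cap, standing upright: 92 mm tall, body 48 mm in diameter up to 52 mm, shoulder narrowing to 30 mm at 64 mm, cap 40 mm in diameter from 66 to 92 mm above its underside; about 80 g. Grip it by the cap. This point is on its axis half-way up (46 mm above its underside); z is its axis.
- bottle_red_mid (a point): Amber (brown) glass bottle with a red screw cap, standing upright: 92 mm tall, body 48 mm in diameter up to 52 mm, shoulder narrowing to 30 mm at 64 mm, cap 40 mm in diameter from 66 to 92 mm above its underside; about 80 g. Grip it by the cap. This point is on its axis half-way up (46 mm above its underside); z is its axis.
- bottle_yellow_mid (a point): Clear glass bottle with a yellow screw cap, standing upright: 92 mm tall, body 48 mm in diameter up to 52 mm, shoulder narrowing to 30 mm at 64 mm, cap 40 mm in diameter from 66 to 92 mm above its underside; about 80 g. Grip it by the cap. This point is on its axis half-way up (46 mm above its underside); z is its axis. Spare: belongs to neither kit.
- tube_purple_mid (a point): Self-standing sample tube with a purple screw cap, standing upright: 116 mm tall, translucent barrel 29 mm in diameter up to 97 mm (flat foot), cap 35 mm in diameter from 97 to 116 mm; about 30 g. Grip the barrel's upper half or the cap. This point is on its axis half-way up (58 mm above its foot); z is its axis.
- tube_green_mid (a point): Self-standing sample tube with a green screw cap, standing upright: 116 mm tall, translucent barrel 29 mm in diameter up to 97 mm (flat foot), cap 35 mm in diameter from 97 to 116 mm; about 30 g. Grip the barrel's upper half or the cap. This point is on its axis half-way up (58 mm above its foot); z is its axis.
- tube_orange_mid (a point): Self-standing sample tube with an orange screw cap, standing upright: 116 mm tall, translucent barrel 29 mm in diameter up to 97 mm (flat foot), cap 35 mm in diameter from 97 to 116 mm; about 30 g. Grip the barrel's upper half or the cap. This point is on its axis half-way up (58 mm above its foot); z is its axis.
- tube_white_mid (a point): Self-standing sample tube with a white screw cap, standing upright: 116 mm tall, translucent barrel 29 mm in diameter up to 97 mm (flat foot), cap 35 mm in diameter from 97 to 116 mm; about 30 g. Grip the barrel's upper half or the cap. This point is on its axis half-way up (58 mm above its foot); z is its axis. Spare: belongs to neither kit.
- carrier_white: White kit carrier, a fixed open tray: 174 mm long (x) by 74 mm wide (y), plus a 24 mm lug at each end; walls 36 mm high, 4 mm thick; cell floors 4 mm above the bench. Origin: centre of its underside. Cells in a row along x, all at y = 0: large bottle cell, 66 x 66 mm, centred at x = -50 mm; two small tube cells, 46 mm (x) by 66 mm (y), centred at x = +10 and +60 mm.
- carrier_blue: Blue kit carrier, a fixed open tray: 174 mm long (x) by 74 mm wide (y), plus a 24 mm lug at each end; walls 36 mm high, 4 mm thick; cell floors 4 mm above the bench. Origin: centre of its underside. Cells in a row along x, all at y = 0: large bottle cell, 66 x 66 mm, centred at x = -50 mm; two small tube cells, 46 mm (x) by 66 mm (y), centred at x = +10 and +60 mm.
Mind the look-alikes: they are no part of the job. Leave any turquoise look-alike of the carrier_blue alone. What is shaped like the part that bears bottle_blue_mid but black or pink is not meant.

How it is judged:
By the outcome, as a careful person would: the job done as asked, in the order asked, and still so for the second after the job is handed in, with the robot touching nothing.
It also fails if it takes over 115 s, if anything falls off the work surface, if the arm or the gripper's body presses on something with over 40 N, if the wrist force passes 120 N, or if a joint passes its speed limit or range.

## Working session

There is one attempt and no reset: what is moved stays moved. The work goes in short steps, each a Python script; the robot and the scene stay as the last script left them, time stands still between calls to the robot, and variables do not carry over. Pictures are saved under pics/ and viewed, and the job is handed in when it is done.

```bash
mkdir -p pics; ls
python3 - <<'E'
from station import *
import cv2,numpy as np
for n in("top","side"):
    s=snapshot(n); cv2.imwrite(f"pics/{n}0.png",s["pixels"][:,:,::-1]); np.savez(f"{n}0.npz",**{k:np.array(v) for k,v in s.items()})
    print(n,s["fx"],s["fy"],s["cx"],s["cy"],s["dist_coeffs"],np.round(s["T"],3).tolist())
print(sense()["time"],sense()["eef_rot"],tips_ahead)
E
```

```text
pics
top 445.7299558773846 445.7299558773846 273.9593992315356 205.09576334355242 [-0.07014703  0.          0.          0.          0.        ] [[0.001, -0.994, 0.11, 0.312], [-1.0, -0.002, -0.006, 0.095], [0.006, -0.11, -0.994, 1.077], [0.0, 0.0, 0.0, 1.0]]
side 391.6107352997147 391.6107352997147 285.2810555344075 205.83086794678357 [-0.0154771  0.         0.         0.         0.       ] [[-0.768, -0.417, 0.486, -0.074], [-0.641, 0.49, -0.592, 0.698], [0.009, -0.766, -0.643, 0.732], [0.0, 0.0, 0.0, 1.0]]
0.1 [-5.96794647e-04  9.86437386e-01  1.64136917e-01  3.33818450e-06] 0.019
```

View pics/top0.png

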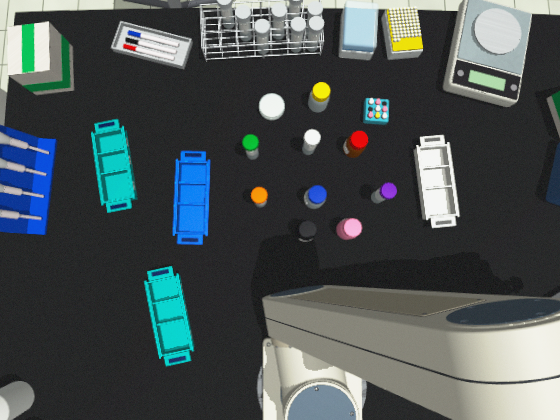

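View pics/side0.png

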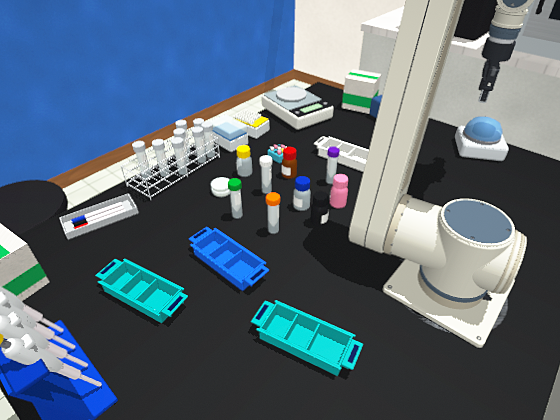

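```bash
cat > vis.py <<'E'
import cv2,numpy as np
def load(n): return dict(np.load(n,allow_pickle=True))
def ray(s,px,z):
    K=np.array([[s["fx"],0,s["cx"]],[0,s["fy"],s["cy"]],[0,0,1]],float)
    u=cv2.undistortPoints(np.float64(px).reshape(-1,1,2),K,np.float64(s["dist_coeffs"])).reshape(-1,2)
    d=np.c_[u,np.ones(len(u))]@s["T"][:3,:3].T; o=s["T"][:3,3]
    return o+d*((z-o[2])/d[:,2])[:,None]
def hsv(s): return cv2.cvtColor(s["pixels"],cv2.COLOR_RGB2HSV)
def blobs(m,amin=15):
    n,l,st,c=cv2.connectedComponentsWithStats(m.astype(np.uint8),connectivity=8)
    return [(st[i],c[i],l==i) for i in range(1,n) if st[i][4]>=amin]
H={"red":(172,6),"orange":(7,19),"yellow":(22,34),"green":(50,75),"blue":(108,124),"purple":(125,150)}
def cmask(h,c,smin=110,vmin=60):
    a,b=H[c]; hh=h[...,0]
    m=((hh>=a)|(hh<=b)) if a>b else ((hh>=a)&(hh<=b))
    return m&(h[...,1]>smin)&(h[...,2]>vmin)
CAPZ={"red":.079,"yellow":.079,"blue":.079,"orange":.1065,"green":.1065,"purple":.1065}
E
python3 - <<'E'
from vis import *
for n in("top","side"):
    s=load(n+"0.npz");h=hsv(s)
    for c in H:
        for st,ce,m in blobs(cmask(h,c)):
            x,y=ce
            if n=="top" and not(140<x<480 and 75<y<250): continue
            if n=="side" and not(180<x<400 and 130<y<290): continue
            print(n,c,st.tolist(),ce.round(1),ray(s,[ce],CAPZ[c])[0].round(4))
s=load("top0.npz");im=s["pixels"][:,:,::-1]
a=cv2.resize(im[140:255,160:225],None,fx=5,fy=5,interpolation=cv2.INTER_CUBIC)
b=cv2.resize(im[125:240,405:470],None,fx=5,fy=5,interpolation=cv2.INTER_CUBIC)
cv2.imwrite("pics/car.png",np.hstack([a,b]))
E
```

```text
top red [349, 130, 20, 20, 303] [358.3 139.6] [ 0.575  -0.1048  0.079 ]
top orange [346, 135, 20, 23, 143] [353.1 150.1] [ 0.5437 -0.0869  0.1065]
top orange [250, 186, 18, 18, 252] [258.8 194.6] [0.4431 0.1229 0.1065]
top yellow [312, 82, 19, 20, 304] [320.7  91.3] [ 0.6904 -0.0195  0.079 ]
top yellow [375, 112, 5, 6, 22] [377.1 115. ] [ 0.6342 -0.1502  0.079 ]
top green [242, 134, 17, 17, 236] [250.1 141.9] [0.5617 0.1429 0.1065]
top blue [177, 150, 29, 52, 210] [184.6 171.6] [0.4993 0.2929 0.079 ]
top blue [185, 153, 17, 5, 76] [193.3 154.8] [0.5385 0.274  0.079 ]
top blue [205, 157, 6, 15, 23] [208.3 162.6] [0.5204 0.2392 0.079 ]
top blue [174, 161, 2, 21, 25] [174.6 171.7] [0.4992 0.3157 0.079 ]
top blue [208, 181, 2, 20, 21] [208.9 190.8] [0.4553 0.2366 0.079 ]
top blue [173, 184, 2, 21, 26] [173.6 194.6] [0.4465 0.3166 0.079 ]
top blue [308, 185, 19, 19, 292] [317.  193.8] [ 0.4488 -0.0079  0.079 ]
top blue [176, 203, 6, 29, 83] [177.9 217.4] [0.3947 0.3055 0.079 ]
top blue [172, 206, 2, 30, 36] [172.5 220.6] [0.3876 0.3176 0.079 ]
top blue [207, 210, 2, 23, 25] [207.9 221.4] 
[... 404 characters left out ...]
2, 16, 14, 179] [272.8 198.7] [0.4409 0.1222 0.1065]
side yellow [236, 145, 15, 14, 169] [243.  151.3] [ 0.6879 -0.019   0.079 ]
side green [228, 178, 14, 13, 154] [234.3 183.9] [0.5597 0.1415 0.1065]
side blue [295, 176, 15, 16, 205] [302. 183.] [ 0.4474 -0.0082  0.079 ]
side blue [188, 226, 22, 20, 87] [198.1 234. ] [0.5108 0.3127 0.079 ]
side blue [195, 230, 75, 43, 938] [228.9 250.9] [0.4151 0.3035 0.079 ]
side blue [224, 233, 18, 13, 19] [232.1 239. ] [0.4371 0.2722 0.079 ]
side blue [192, 246, 77, 45, 477] [223.9 271.5] [0.3792 0.3531 0.079 ]
side blue [250, 268, 15, 13, 72] [256.9 274.1] [0.32   0.3122 0.079 ]
side purple [328, 147, 12, 11, 102] [333.  151.7] [ 0.4512 -0.1616  0.1065]
```

View pics/car.png

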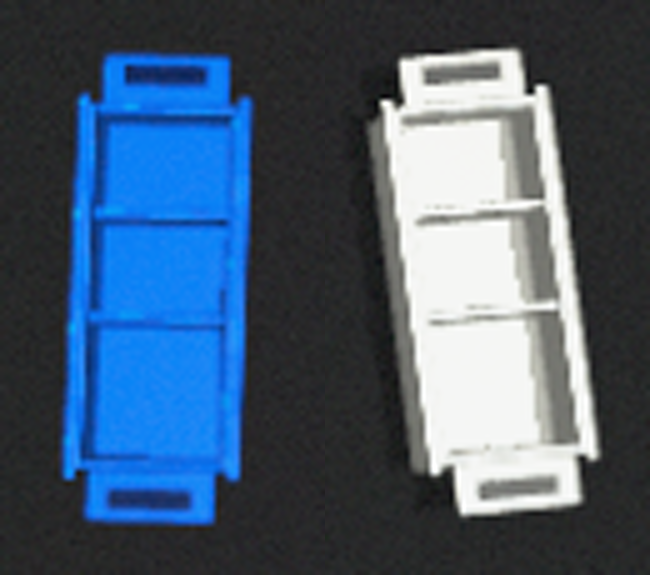

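Run:
```python
from vis import *
s=load("top0.npz")
C={"blue":([(82,95),(250,98),(238,480),(66,478)],(160,140)),"white":([(383,103),(548,88),(597,460),(430,472)],(405-65,125))}
for n,(p,o) in C.items():
    px=(np.array(p,float)+.5)/5-.5+np.array(o)
    P=ray(s,px,.036); print(n,P.round(4)[:,:2].tolist())
    print(" len",[round(np.linalg.norm(P[i]-P[(i+1)%4]),4) for i in range(4)])
    c=P.mean(0); d=(P[0]+P[1]-P[2]-P[3]);a=np.arctan2(d[1],d[0]); print(c.round(4),np.degrees(a))
    R=lambda x:(c[:2]+x*np.array([np.cos(a),np.sin(a)])).round(4)
    print(R(-.05),R(.01),R(.06))
h=hsv(s)
side=load("side0.npz")
# white tube
m=(h[...,1]<40)&(h[...,2]>170)
for st,ce,_ in blobs(m):
    if 295<ce[0]<330 and 115<ce[1]<165: print("whitecap",st,ce,ray(s,[ce],.1065))
for nm,ce in(("black",(307.5,229)),("pink",(349,228))): print(nm,ray(s,[ce],.079))
a=s["pixels"][70:250,230:410,::-1]
cv2.imwrite("pics/ware.png",cv2.resize(a,None,fx=3.3,fy=3.3,interpolation=cv2.INTER_CUBIC))
a=side["pixels"][120:300,170:400,::-1]
cv2.imwrite("pics/wareside.png",cv2.resize(a,None,fx=3.3,fy=3.3,interpolation=cv2.INTER_CUBIC))
```

```text
blue [[0.539, 0.3229], [0.5375, 0.2424], [0.3558, 0.2449], [0.3565, 0.3257]]
 len [np.float64(0.0804), np.float64(0.1816), np.float64(0.0807), np.float64(0.1825)]
[0.4472 0.284  0.036 ] -0.8395499517356011
[0.3972 0.2847] [0.4572 0.2838] [0.5072 0.2831]
white [[0.5736, -0.2538], [0.5818, -0.3356], [0.4009, -0.3512], [0.3952, -0.2699]]
 len [np.float64(0.0822), np.float64(0.1816), np.float64(0.0815), np.float64(0.1791)]
[ 0.4879 -0.3026  0.036 ] 5.023079903043677
[ 0.4381 -0.307 ] [ 0.4978 -0.3017] [ 0.5477 -0.2974]
whitecap [304 129  17  16 198] [312.01010101 136.76262626] [[0.57376899 0.0045753  0.1065    ]]
black [[0.36917492 0.01407234 0.079     ]]
pink [[ 0.37145347 -0.07939417  0.079     ]]
```

View pics/ware.png

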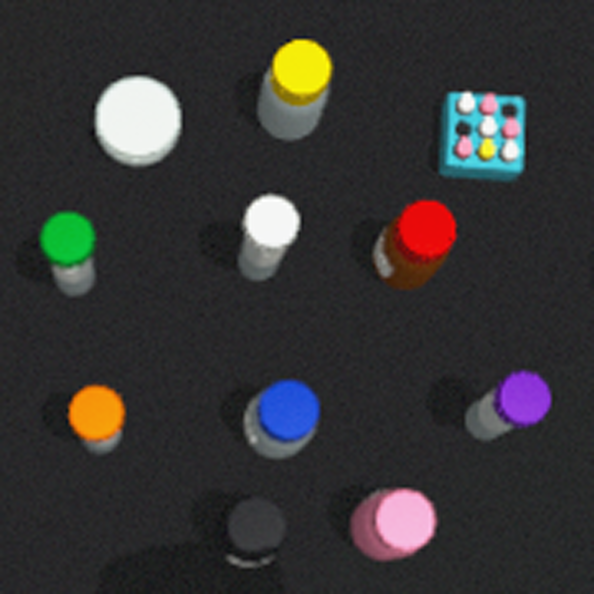

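View pics/wareside.png

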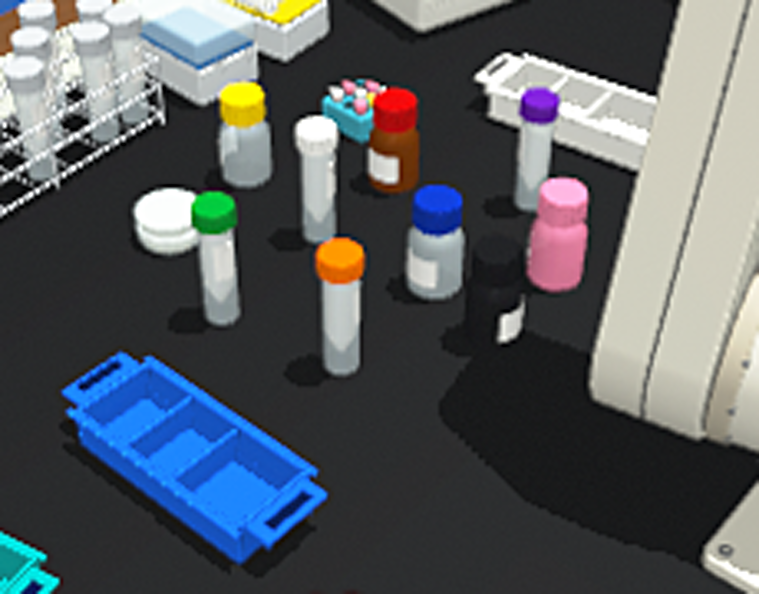

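Top view: blue cap (317,194), purple (388,190), green (250,142), red (358,140), orange (259,195), blue carrier centred near (191,197) and white carrier near (438,181). Both carriers have the large cell at the robot end. The two views agree within 2.5 mm. I'll start with the blue-capped bottle.

```bash
cat > rob.py <<'E'
from station import *
import numpy as np,cv2
W=dict(c=(.4879,-.3026),a=np.radians(5.02)); B=dict(c=(.4472,.2840),a=np.radians(-.84))
def cell(c,x): return np.array(c["c"])+x*np.array([np.cos(c["a"]),np.sin(c["a"])])
def q(yaw): return [0,np.cos(yaw/2),np.sin(yaw/2),0]   # tool x at angle yaw, jaws across
def fz(): return np.array(sense()["contact_force"])
def pick(xy,zg,zc,yaw=0):
    move_to([*xy,zc],q(yaw)); grip(.066,30)
    movel([*xy,zg+.03],feed=.2); movel([*xy,zg],feed=.06)
    grip(.0,30); s=sense(); print("opening",s["opening"],"t",s["time"],fz().round(1))
    movel([*xy,zc],feed=.15); print("lifted",sense()["opening"],fz().round(2))
def place(car,x,zg,zc):
    xy=cell(car,x); move_to([*xy,zc],q(car["a"]))
    movel([*xy,zg+.03],feed=.2); hold(.2); movel([*xy,zg+.010],feed=.05); hold(.2); f0=fz()
    z=zg+.009
    while z>zg-.004:
        movel([*xy,z],feed=.02); hold(.1); d=(fz()-f0)[2]
        if d>1.5: break
        z-=.001
    print("touch z-nominal",round((z-zg)*1e3,1),"mm dF",(fz()-f0).round(2),"tcp",np.round(sense()["tool_pos"],4))
    return xy
def release(xy,zc):
    grip(.066); hold(.2); movel([*xy,zc],feed=.15); print("t",sense()["time"])
def shot(n,f):
    s=snapshot(n); cv2.imwrite(f"pics/{f}.png",s["pixels"][:,:,::-1]); np.savez(f"{f}.npz",**{k:np.array(v) for k,v in s.items()})
E
python3 - <<'E'
from rob import *
pick((.4481,-.008),.080,.23)
shot("side","s1"); shot("top","t1")
E
```

```text
opening 0.039041788060507614 t 4.2667 [-0.6  0.7  3.6]
lifted 0.03910363710358528 [-0.2  -0.04 -1.61]
```

View pics/s1.png

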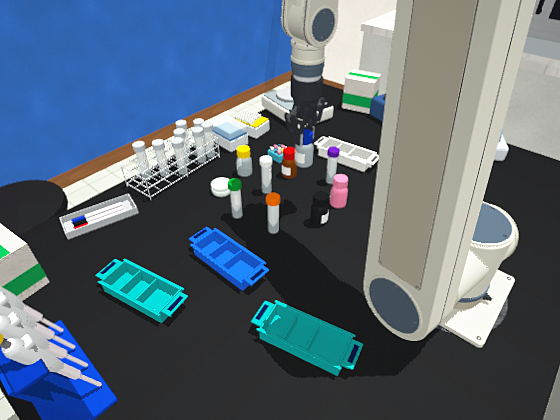

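The side view shows the blue-capped bottle hanging upright in the jaws at about (305,148), with everything else still standing. Next I'll place it.

```bash
python3 - <<'E'
from rob import *
xy=place(W,-.05,.084,.23)
shot("top","t2")
release(xy,.25)
pick((.4523,-.1623),.104,.25)
shot("top","t3")
E
python3 - <<'E'
import cv2,numpy as np
a=cv2.imread("pics/t2.png");b=cv2.imread("pics/t3.png")
cv2.imwrite("pics/t23.png",np.hstack([cv2.resize(i[60:280,330:520],None,fx=2,fy=2) for i in(a,b)]))
E
```

```text
touch z-nominal -0.0 mm dF [0.14 1.99 6.43] tcp [ 0.4383 -0.3071  0.0844]
t 13.7333
opening 0.03403614949331314 t 16.35 [-0.6  0.6  4. ]
lifted 0.033990859247618806 [-0.29 -0.8  -0.86]
```

View pics/t23.png

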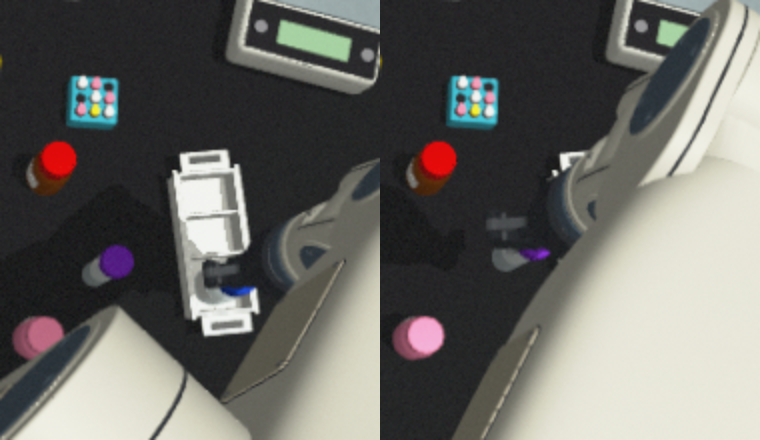

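The left picture shows the bottle standing in the large cell, with contact at the nominal floor height. The right one shows the purple tube lifted. I'll carry on with purple and green.

```bash
python3 - <<'E'
from rob import *
xy=place(W,.01,.108,.25); release(xy,.25)
pick((.5607,.1422),.104,.25)
shot("top","t4"); shot("side","s4")
E
python3 - <<'E'
import cv2,numpy as np
a=cv2.imread("pics/t4.png");b=cv2.imread("pics/s4.png")
cv2.imwrite("pics/ts4.png",np.hstack([cv2.resize(a[80:280,330:520],None,fx=2,fy=2),cv2.resize(b[80:280,200:390],None,fx=2,fy=2)]))
E
```

```text
touch z-nominal -0.0 mm dF [-1.02 -0.18  5.91] tcp [ 0.4981 -0.3018  0.1084]
t 25.0333
opening 0.0341225531551385 t 31.4667 [-0.1  0.5  3.1]
lifted 0.03412857698114745 [-0.57  0.1  -0.52]
```

View pics/ts4.png

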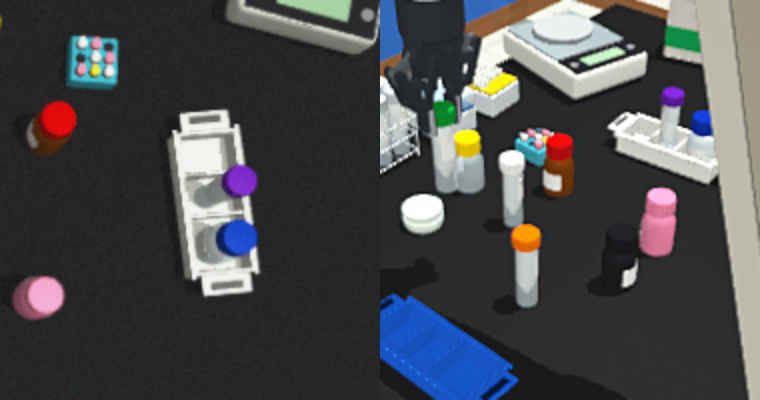

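White carrier so far: bottle and purple tube stand centred in their cells (top-view crop 237,238 and 240,181), and green is in the jaws.

```bash
python3 - <<'E'
from rob import *
xy=place(W,.06,.108,.25); release(xy,.25)
pick((.5738,-.1051),.080,.25)
shot("top","t5"); shot("side","s5")
xy=place(B,-.05,.084,.25); release(xy,.25)
pick((.442,.1226),.104,.25)
xy=place(B,.06,.108,.25); release(xy,.25)
move_to([.45,0,.30],q(0))
E
python3 - <<'E'
from rob import *
move_to([.2,-.5,.3],q(0))
shot("top","t6"); shot("side","s6")
E
```

```text
touch z-nominal -0.0 mm dF [-0.6  -0.05  5.32] tcp [ 0.5479 -0.2975  0.1084]
t 44.05
opening 0.03963058111199632 t 46.9167 [-0.2  0.6  3.1]
lifted 0.03911702804705545 [-0.23  0.12 -0.81]
touch z-nominal -0.0 mm dF [-0.72  0.92  7.47] tcp [0.3974 0.2848 0.0844]
t 59.9417
opening 0.03433999447291436 t 62.6333 [0.5 0.1 3.8]
lifted 0.03436161733009579 [ 0.12  0.47 -0.61]
touch z-nominal -0.0 mm dF [ 0.87 -0.6   6.28] tcp [0.5074 0.2832 0.1084]
t 71.35
```

```bash
ls pics; python3 -c "from station import sense;s=sense();print(s['time'],s['tool_pos'])"
```

```text
car.png
s1.png
s4.png
s5.png
s6.png
side0.png
t1.png
t2.png
t23.png
t3.png
t4.png
t5.png
t6.png
top0.png
ts4.png
ware.png
wareside.png
78.1667 [ 0.20082131 -0.49952395  0.30018795]
```

View pics/t6.png

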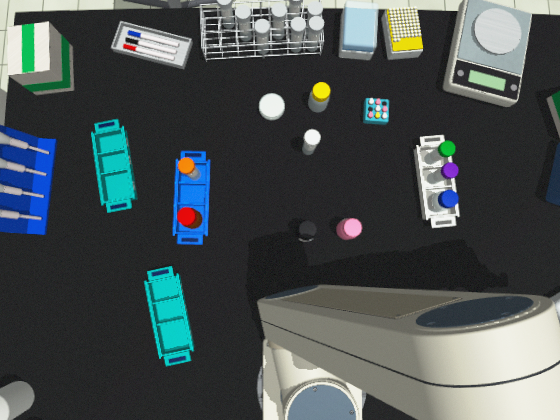

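View pics/s6.png

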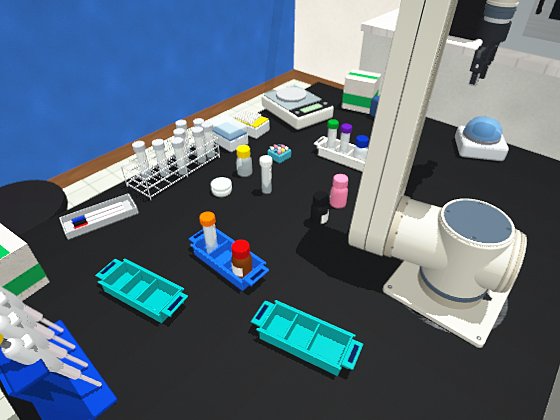

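Run:
```python
from vis import *
from rob import cell,W,B
s=load("t6.npz");h=hsv(s)
T={"blue":cell(W,-.05),"purple":cell(W,.01),"green":cell(W,.06),"red":cell(B,-.05),"orange":cell(B,.06),"yellow":np.array([.6904,-.0195])}
for c,t in T.items():
    for st,ce,m in blobs(cmask(h,c),100):
        p=ray(s,[ce],CAPZ[c]+(.004 if c!="yellow" else 0))[0][:2]
        if np.linalg.norm(p-t)<.03: print(c,ce.round(1),st[2:5],((p-t)*1e3).round(1))
```

```text
blue [448.1 198.5] [ 21  18 299] [ 0.1 -0.4]
purple [449.6 170.3] [ 18  17 232] [ 0.4 -0.9]
green [446.7 148.4] [ 18  17 235] [ 0.5 -1.1]
red [186.7 216.2] [ 20  19 286] [0.  0.2]
orange [186.1 165.6] [ 17  16 208] [-0.1  0.5]
yellow [320.7  91.3] [ 19  20 306] [ 0. -0.]
```

Top view: the white carrier holds green (447,148), purple (450,170) and blue (448,199). The blue carrier holds orange (186,166) and red (187,216). Yellow (321,91) and the white tube (312,137) have not moved, and nothing has tipped over. I'll hand it in.

```bash
python3 -c "from station import *;job_done();print(sense()['time'])"
```

```text
the job is handed in; nothing more can be done
the job is handed in; nothing more can be done
```

Both kits are made up and handed in, at about 78 s of the 115 s allowed. The white carrier has the blue-capped bottle, with the purple and green tubes in small cells of their own. The blue carrier has the red-capped amber bottle and the orange tube in the far small cell.

- **Setting down:** each piece was lowered in 1 mm steps. Contact came at the nominal cell-floor height, with a force of 5 to 8 N.
- **Final pictures:** all five caps measure within about 1.3 mm of their cell targets. The cell targets come from carrier corners read by eye in the top view; those corners measured up to 8 mm larger than the stated size, so I relied only on their centre.
- **Left alone:** the yellow bottle measured unmoved and the white tube looked unmoved in the top view. Nothing was knocked over, the look-alikes were not touched, and the arm was clear at hand-in.

No check failed.

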